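# Draw out the test stand's sprung carriage and latch it

### The job

On the cast-iron test stand, pull the knurled brass knob straight out along its leaning spindle, against the spring, until the pointer carriage meets its stop; then, holding it out there, turn the knob clockwise (seen from the knob's end) past its detent and ease it back into the latch notch. Let go: the carriage must stay latched out by itself, and the loose things on the bench must be left where they are.

Things in the scene. Friction and masses are not known exactly. Their poses are not given: they have to be found in the camera images.
- stand: Fixed cast-iron test stand: base plate 200 x 150 x 16 mm with an iron drum 64 mm across, 90 mm long, whose axis leans 30 degrees from vertical to the stand's own -x side (front, roughly towards the robot). Origin: on the bench, 20 mm in front of the plate's middle; z up. Drum's upper end: 15 mm in front of the origin, 128 mm up; from it come a slotted steel carriage plate and above it the knob.
- knob_grip (a point): Grip point on the axis of the knurled brass knob (30 mm diameter, 30 mm long, thin neck), 18 mm above its lower face, 12 mm below its outer end. Its z is the spindle axis, pointing outwards (up and to the stand's front, 30 degrees from vertical); x, y turn with the knob. The 44 x 46 x 6 mm carriage plate lies 14 mm below the knob and travels with it.
- carriage (a joint): How far carriage and knob are drawn out along the spindle, m: 0 home, grows outwards. A spring pulls back with about 6 N at home, 7 to 10 N at the stop. The stop is at 18 to 30 mm, different each time: feel for it (force rises steeply). Let go unlatched, it springs home; latched it rests about 6 mm short of the stop.
- knob_turn (a joint): Turn of the knob, rad: 0 at start, positive clockwise seen from its end (negative about knob_grip's z). It turns hardly at all at home, freely only within 2 mm of the carriage's stop: past a detent crest at 0.65 to 1.0 to a hard wall at 1.05 to 1.4 (feel it: torque rises). Eased back at the wall, it drops into a notch and the spring's pull is gone; short of the crest it slips back home.
- altimeter: Bystander: round black altimeter case, 80 mm diameter, 86 mm tall. Origin: centre of its underside.
- bezel: Bystander: chrome bezel ring lying flat in front of the stand, 88 mm across, 9 mm thick. Origin: centre of its underside.
- pitot_tip: Bystander: brass pitot tip standing beside the stand, 32 mm across, 75 mm tall. Origin: centre of its underside.
- rotor: Bystander: small green gyro rotor beside the stand, 48 mm across, 36 mm tall. Origin: centre of its underside.
- driver: Bystander: screwdriver lying on the bench, 170 mm long. Origin: under its middle.
- gear_blank: Bystander: round steel gear blank, 44 mm across, 22 mm tall. Origin: centre of its underside.
Things that resemble listed ones, but are neither listed nor needed, are in the scene too. Leave any orange or red look-alike of the stand alone.

How it is judged:
On the way, in this order (a step that is already met when the one before it is completed fails the run):
1. the carriage is drawn out towards its stop with the knob not yet turned (value of joint carriage above 0.014 m and value of joint knob_turn below 0.5 rad), for 0.1 s.
2. the knob is turned past the detent with the carriage out (value of joint carriage above 0.01 m and value of joint knob_turn above 0.75 rad), for 0.2 s.
At the end, for the whole second after the job is handed in: The carriage stays out by more than 10 mm with the knob turned more than 0.75 rad, at rest (under 10 mm/s) and let go, so that only the latch holds it (all of step 2 and velocity of joint carriage between -0.01 and 0.01 m/s and contact force between the fingers and stand below 0.1 N); the robot touches nothing.
It fails at once if a loose thing on the bench is moved more than 30 mm (distance of any of altimeter, bezel, pitot_tip, rotor, driver, gear_blank from where it was at the start of the episode above 0.03 m).
It also fails if it takes over 58 s, if anything falls off the work surface, if the arm or the gripper's body presses on something with over 40 N, if the wrist force passes 120 N, or if a joint passes its speed limit or range.

### The arm

A 7-joint arm with a two-finger parallel gripper is mounted at the origin on the work surface. World frame = base frame: x ahead of the robot, y to its left, z up, the work surface at z = 0. Lengths are in m, angles in rad, forces in N, time in s.
With the tool pointing down it reaches from about 0.425 to 0.95 m from the base axis. Payload 4.7 kg.
Tool frame: the origin (TCP) lies midway between the tips of the shut fingers; the grasp point (between the pads) lies 19 mm behind it; z points along the fingers, y is the line along which they close (so a half turn about z gives the same grasp; the last joint's range is limited). The gripper opens to 85 mm and grips with 20 to 120 N. Pads are 22 mm wide; open, the fingers measure 114 mm over their backs; the gripper's body (76 mm by 85 mm) begins 54 mm behind the grasp point. The pads swing forward as they close: fully open they stand 13 mm farther back than shut.
Start: joints at [1.086, 0.469, -0.049, 1.532, 0.024, 1.141, -0.082], TCP at [0.297, -0.606, 0.231] pointing down, gripper open.
Joint ranges: [-2.59, 2.59], [-0.33, 1.99], [-1.39, 1.29], [0.1, 2.45], [-1.04, 4.18], [0.21, 1.99], [-2.66, 2.66]. Speed limits (rad/s): [2.57, 2.57, 3.14, 3.14, 3.14, 3.14, 3.14].

### API

Orientations are given as a unit quaternion [w, x, y, z].
In Python, from rig import manip gives the robot as it stands. The module is installed in compiled form; this text tells all that it offers.
- The arm moves only by the tool carry_out, never from a script. Its argument "moves" is a list of rows, each a list of 5 numbers: the opening, from -1 (shut) to 1 (fully open), then the shift along the tool's x, y, z as a fraction of full scale, then the turn about the tool's z as a fraction of full scale. In form: [[jaw, dx, dy, dz, roll], ...]. A call has 1 to 12 rows; each row shifts and turns the commanded pose from where the row before left it, along the tool's axes as they then stand; what a row does not reach is not made up. Full scale, the value 1, is 0.05 m for a shift and 0.08 rad for a turn. A row lasts 1/8 s, in which the tool goes at most 62.5 mm and 10.7 degrees, less where a joint would pass 70% of its speed; a pose out of reach is approached as far as the arm can. A call with a number of a shift or a turn outside -1 to 1 is refused whole. A call with a gripper value outside its range is refused whole. The fingers move at their own pace and stop on an object; "force" is the grip in N (left out, the last holds). Time passes only in rows, so rows that do not move let the fingers close. It gives the time, the measured TCP pose, the force, the opening and the grip force at its end, in the units of the state.
- manip.get_state(): the state, without advancing time (a new reading comes with each control period).
- manip.grab_frame(name): name is "scene" or "top" or "wrist"; returns a dict with "frame" (480x640x3 uint8, red, green, blue), "K" (3x3 intrinsics, pixels), "origin" and "attitude" of the camera in the world. Camera axes: x right, y down, z forward; pixel columns grow to the right and rows downward; lengths in m; the calibration is good to about 2 mm. A picture is of the moment at which its call begins. There is no depth.
- manip.close_job(): hands the job in; it is judged then, once.
The state is a dict: "clock": time; "joint_positions": joint angles; "dq": joint speeds; "effort": joint torques, N m; "ee_pos": TCP position; "orientation": TCP orientation; "force": force on the tool from outside, world axes, zero at the start; "wrist_torque": the same for the moment, N m; "opening": finger opening in m; "grip_force": force on a finger pad.
Only numpy, scipy, OpenCV 4.12 (cv2) and the standard library are available. Lean on these libraries where they do the work, as an engineer would, in place of code of your own. Each camera call takes 0.05 s, during which the arm holds its last target. There are 200 camera calls.

## Working session

There is one attempt and no reset: what is moved stays moved. The work goes in short steps, Python scripts to look and compute and a tool call to move; the robot and the scene stay as the last step left them, time stands still between calls to the robot, and variables do not carry over. Pictures are saved under pics/ and viewed, at most 10 in all, crops included, and the job is handed in when it is done.

Besides the shell and the picture viewer there is one more tool, called after "Emit:" as name([rows], argument=value, ...), one row to a line, values as JSON. carry_out: Moves the arm, as the interface text tells. Shift numbers are shares of 0.05 m and turn numbers shares of 0.08 rad, none past 1 either way. Its arguments: {"type":"object","properties":{"moves":{"type":"array"},"force":{"type":"number"}},"required":["moves"]}

```bash
mkdir -p pics
cat > h.py <<'E'
import numpy as np, cv2
from rig import manip
def save(n,f): cv2.imwrite(f'pics/{n}.png',cv2.cvtColor(f['frame'],cv2.COLOR_RGB2BGR))
E
python3 - <<'E'
from h import *
import pickle
for n in ("scene","top","wrist"):
    f=manip.grab_frame(n); save(n+'0',f); pickle.dump(f,open(f'{n}0.pkl','wb'))
    print(n,f['K'],f['origin'],f['attitude'])
s=manip.get_state(); print(s)
a=cv2.imread('pics/scene0.png');b=cv2.imread('pics/top0.png')
E
```

```text
scene [[589.47882448   0.         322.83812353]
 [  0.         589.47882448 233.17982096]
 [  0.           0.           1.        ]] [ 1.44015917 -0.63162835  1.15450444] [-0.34719263  0.81665935  0.41973629 -0.19064688]
top [[605.60602819   0.         326.07605189]
 [  0.         605.60602819 241.49917094]
 [  0.           0.           1.        ]] [ 0.35088895 -0.02600562  1.38654191] [-0.05432226  0.71374418 -0.69670396  0.04713731]
wrist [[432.75435532   0.         323.41724703]
 [  0.         432.75435532 237.13332492]
 [  0.           0.           1.        ]] [ 0.37270673 -0.56966792  0.37369594] [ 0.14017075  0.8373528  -0.52094609 -0.08836076]
{'clock': 0.15, 'joint_positions': array([ 1.08609527,  0.46928883, -0.04858016,  1.53337948,  0.02411111,
        1.14101583, -0.08229193]), 'dq': array([ 0.00090239, -0.00151164, -0.00061898, -0.00460324,  0.00062585,
        0.0001277 , -0.0003713 ]), 'effort': array([ 6.74994444e-04, -5.10764015e+01, -4.69044491e-02, -2.37978923e+01,
        1.06141708e-02,  5.40082954e-03,  9.79648320e-06]), 'ee_pos': array([ 0.29693877, -0.60569818,  0.2304974 ]), 'orientation': array([-7.25609677e-04,  9.74139867e-01,  2.25944580e-01, -2.00703221e-04]), 'force': array([0.3354205 , 0.67360989, 0.24016064]), 'wrist_torque': array([-0.01107159,  0.02395774, -0.02139629]), 'grip_force': 0.0, 'opening': 0.08539783889502096}
```

View pics/scene0.png

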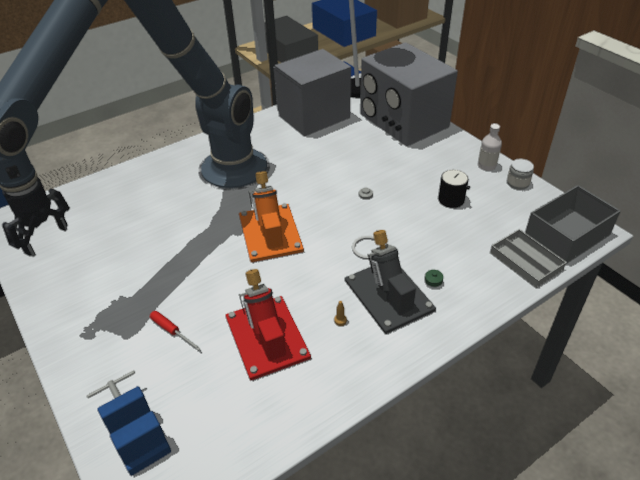

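View pics/top0.png

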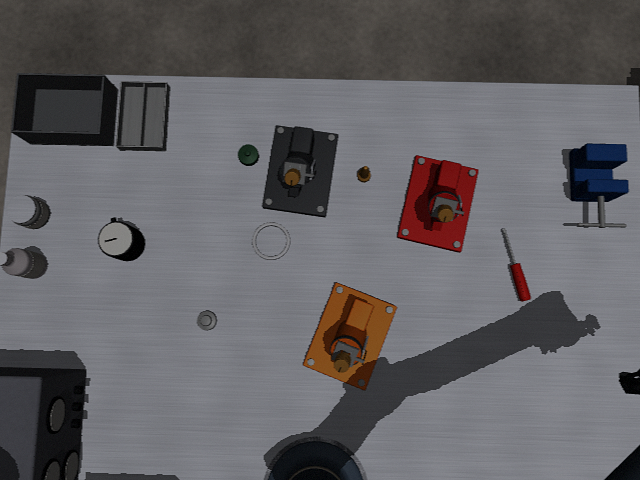

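The black stand is the true one: its knob is at about (380,238) in the scene view and (292,176) in the top view. The bezel lies in front of it at top (271,241), the rotor is at (248,155) and the pitot tip at (364,174). Next I'll triangulate the knob and find the plate's yaw.

```bash
cat >> h.py <<'E'
from scipy.spatial.transform import Rotation as R
def rot(q): return R.from_quat([q[1],q[2],q[3],q[0]]).as_matrix()
def ray(f,uv):
    d=rot(f['attitude'])@np.linalg.inv(f['K'])@np.array([uv[0],uv[1],1.]); return np.array(f['origin']),d/np.linalg.norm(d)
def onz(f,uv,z):
    o,d=ray(f,uv); return o+d*(z-o[2])/d[2]
def tri(f1,p1,f2,p2):
    o1,d1=ray(f1,p1);o2,d2=ray(f2,p2)
    t=np.linalg.lstsq(np.c_[d1,-d2],o2-o1,rcond=None)[0]
    a=o1+d1*t[0];b=o2+d2*t[1]; return (a+b)/2,np.linalg.norm(a-b)
def proj(f,P):
    c=rot(f['attitude']).T@(np.array(P)-f['origin']); u=f['K']@c; return u[:2]/u[2]
def brass(f,box):
    x0,y0,x1,y1=box; h=cv2.cvtColor(f['frame'],cv2.COLOR_RGB2HSV)
    m=cv2.inRange(h,(8,90,60),(28,255,255)); k=np.zeros_like(m);k[y0:y1,x0:x1]=m[y0:y1,x0:x1]
    n,l,st,c=cv2.connectedComponentsWithStats(k); i=1+np.argmax(st[1:,4]); return c[i],st[i]
E
python3 - <<'E'
from h import *
import pickle
S,T,W=[pickle.load(open(n+'0.pkl','rb')) for n in('scene','top','wrist')]
cs,ss=brass(S,(360,220,400,260)); ct,st=brass(T,(270,155,315,195)); print(cs,ss,ct,st)
print('knob',tri(S,cs,T,ct))
g=cv2.cvtColor(T['frame'],cv2.COLOR_RGB2HSV)
m=((g[...,2]<95)).astype(np.uint8)*255; k=np.zeros_like(m);k[115:225,258:345]=m[115:225,258:345]
k=cv2.morphologyEx(k,cv2.MORPH_CLOSE,np.ones((7,7)))
c=max(cv2.findContours(k,0,2)[0],key=cv2.contourArea); r=cv2.minAreaRect(c); b=cv2.boxPoints(r)
P=np.array([onz(T,p,.016) for p in b]); print(r,b,P,np.linalg.norm(np.roll(P,1,0)-P,axis=1)); print('mid',P.mean(0))
for i in range(4):
    e=P[(i+1)%4]-P[i]; print(np.degrees(np.arctan2(e[1],e[0])),np.linalg.norm(e))
for n,p in dict(bezel=(271,241),rotor=(248,155),pitot=(364,174)).items(): print(n,onz(T,p,0.01))
a=cv2.resize(cv2.cvtColor(T['frame'],4)[120:220,250:350],None,fx=4,fy=4,interpolation=2)
d=cv2.resize(cv2.cvtColor(S['frame'],4)[220:320,335:435],None,fx=4,fy=4,interpolation=2)
cv2.imwrite('pics/zoom.png',np.hstack([a,d]))
E
```

```text
[380.30508475 237.93220339] [374 230  13  19 177] [291.51315789 178.04605263] [285 172  14  14 152]
knob (array([0.66039042, 0.06387278, 0.15651576]), np.float64(0.0005142830972596428))
((299.9961853027344, 170.02484130859375), (65.17823028564453, 86.40723419189453), 8.673174858093262) [[261.2647  207.82004]
 [274.29474 122.4009 ]
 [338.72766 132.22964]
 [325.69763 217.64877]] [[ 0.62387466  0.14187822  0.016     ]
 [ 0.82939844  0.11938404  0.016     ]
 [ 0.80871644 -0.03285245  0.016     ]
 [ 0.60428576 -0.00733443  0.016     ]] [0.15049298 0.20675109 0.15363494 0.20601717]
mid [0.71656883 0.05526884 0.016     ]
-6.246050995114518 0.20675108540374326
-97.736519049554 0.15363493683182322
172.88486515193415 0.20601716572935674
82.52088106017665 0.1504929808136098
bezel [0.54794341 0.11710242 0.01      ]
rotor [0.75059016 0.17884428 0.01      ]
pitot [ 0.71092741 -0.09402559  0.01      ]
```

View pics/zoom.png

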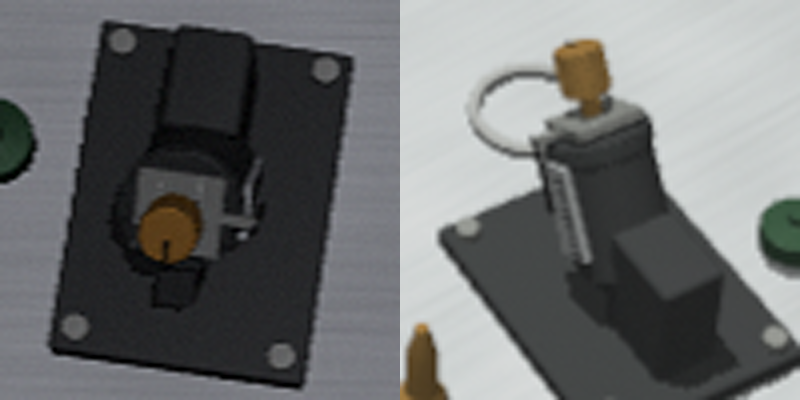

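The dark stand has yaw of about -7°, and the knob is near (0.658, 0.064, 0.16). The plate measures about 0.206 x 0.152 m, which matches the text. The tool can only point down, so I'll grip across the leaning knob and roll symmetrically about the lean plane. Next I rise and travel.

Emit:
carry_out([
  [1,0,0,-1,0],
  [1,0,0,-1,0],
  [1,0.4,-0.29,0,0],
  [1,0.8,-0.57,0,0],
  [1,0.8,-0.57,0,0],
  [1,0.8,-0.57,0,0],
  [1,0.8,-0.57,0,0],
  [1,0.8,-0.57,0,0],
  [1,0.8,-0.57,0,0],
  [1,0.8,-0.57,0,0],
  [1,0.8,-0.57,0,0],
  [1,0.8,-0.57,0,0],
])

```text
clock: 1.65
ee_pos: [0.519, -0.1932, 0.3303]
orientation: [-0.0, 0.974, 0.226, -0.001]
force: [0.9, 0.0, -0.5]
opening: 0.0852
grip_force: 0.0
```

Emit:
carry_out([
  [1,0.8,-0.57,0,0],
  [1,0.8,-0.57,0,0],
  [1,0.8,-0.57,0,0],
  [1,0.8,-0.57,0,0],
  [1,0.6,-0.43,0,0],
  [1,0.3,-0.22,0,0],
  [1,0,0,0,-1],
  [1,0,0,0,-1],
  [1,0,0,0,-1],
  [1,0,0,0,-1],
  [1,0,0,0,-1],
  [1,0,0,0,-1],
])

```text
clock: 3.15
ee_pos: [0.638, 0.0251, 0.3307]
orientation: [0.0, 0.892, 0.452, -0.001]
force: [-0.0, -0.3, -0.0]
opening: 0.0854
grip_force: 0.0
```

Run:
```python
from h import *
import pickle
f=manip.grab_frame("wrist"); save('wrist1',f); pickle.dump(f,open('wrist1.pkl','wb'))
print(proj(f,(.658,.064,.165)),manip.get_state()['joint_positions'])
```

```text
[312.80747077 147.69465965] [ 0.23776885  0.38665797 -0.48243292  1.46997109  0.18184933  1.33081889
 -0.88993646]
```

Emit:
carry_out([
  [1,0,0,0,-1],
  [1,0,0,0,-1],
  [1,0,0,0,-1],
  [1,0,0,0,-1],
  [1,0,0,0,-1],
  [1,0,0,0,-1],
  [1,0,0,0,-1],
  [1,0,0,0,-1],
  [1,0,0,0,-1],
  [1,0,0,0,-1],
  [1,0,0,0,-1],
  [1,0,0,0,-1],
])

```text
clock: 4.7
ee_pos: [0.6382, 0.0253, 0.3308]
orientation: [-0.0, 0.583, 0.812, -0.001]
force: [-0.8, 0.1, -0.1]
opening: 0.0854
grip_force: 0.0
```

Emit:
carry_out([
  [1,0,0,0,-1],
  [1,0,0,0,-1],
  [1,0,0,0,-1],
  [1,0,0,0,-1],
  [1,0,0,0,-1],
  [1,0,0,0,-1],
  [1,0,0,0,-1],
  [1,0,0,0,-1],
  [1,0,0,0,-1],
  [1,0,0,0,-1],
  [1,0,0,0,-1],
  [1,0,0,0,-1],
])

```text
clock: 6.2
ee_pos: [0.6383, 0.0253, 0.3307]
orientation: [-0.0, 0.142, 0.99, -0.001]
force: [0.4, -0.4, -0.0]
opening: 0.0849
grip_force: 0.0
```

Emit:
carry_out([
  [1,0,0,0,-1],
  [1,0,0,0,-1],
  [1,0,0,0,-1],
  [1,0,0,0,-1],
  [1,0,0,0,-1],
  [1,0,0,0,-1],
  [1,0,0,0,-1],
  [1,0,0,0,-1],
  [1,0,0,0,-1],
  [1,0,0,0,-1],
  [1,0,0,0,-1],
])

```text
clock: 7.58
ee_pos: [0.6383, 0.0253, 0.3307]
orientation: [-0.001, -0.293, 0.956, -0.001]
force: [0.1, -0.3, -0.3]
opening: 0.0854
grip_force: 0.0
```

Run:
```python
from h import *
import pickle
f=manip.grab_frame("wrist"); save('wrist2',f); pickle.dump(f,open('wrist2.pkl','wb'))
print(proj(f,(.658,.064,.165)),manip.get_state()['joint_positions'])
a=cv2.imread('pics/wrist1.png');b=cv2.imread('pics/wrist2.png')
cv2.imwrite('pics/w12.png',cv2.resize(np.hstack([a,b]),(800,300)))
```

```text
[351.63061098 257.16119213] [ 0.5834651   0.5482057  -1.07311741  1.44948679  0.48153458  1.42822752
  1.67166454]
```

View pics/w12.png

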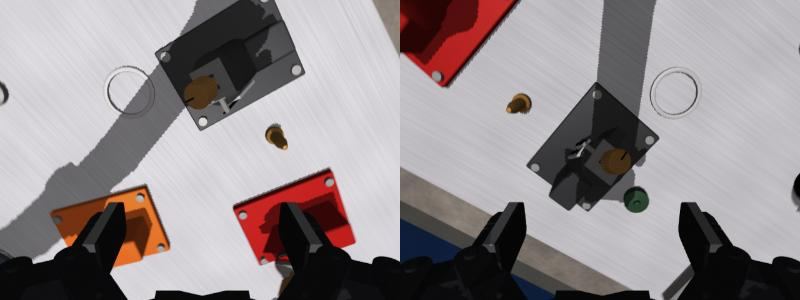

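The knob appears at about (320,149) in wrist view 1 and (344,256) in wrist view 2, both close to the predictions. The pointer lever is on the stand's -y side, and the path down looks clear. Next I refine the knob position.

Run:
```python
from h import *
import pickle
F={n:pickle.load(open(n+'.pkl','rb')) for n in('wrist1','wrist2','scene0','top0')}
c={}
for n,b in dict(wrist1=(280,110,360,190),wrist2=(305,215,385,295),scene0=(360,220,400,260),top0=(270,155,315,195)).items():
    c[n],s=brass(F[n],b); print(n,c[n],s)
ks=list(c)
for i in range(4):
    for j in range(i): print(ks[j],ks[i],tri(F[ks[j]],c[ks[j]],F[ks[i]],c[ks[i]]))
# all-ray least squares
A=np.zeros((3,3));B=np.zeros(3)
for n in ks:
    o,d=ray(F[n],c[n]);M=np.eye(3)-np.outer(d,d);A+=M;B+=M@o
p=np.linalg.solve(A,B);print(p)
# plate yaw from corner bolts
for n in('wrist1','wrist2','top0'):
    g=cv2.cvtColor(F[n]['frame'],6)
    q=proj(F[n],(.7166,.0553,.016)); print(n,q)
s=manip.get_state();M=rot(s['orientation']);print(M)
f=-np.array([np.cos(np.radians(7)),-np.sin(np.radians(7)),0]); a=.5*f+np.array([0,0,.866])
g=p+.004*a  # grip, with neck bias
print('axis',a,'grip',g,'dTCP tool',M.T@(g-[0,0,.019]-s['ee_pos']),'pull 10mm tool',M.T@a*.01)
```

```text
wrist1 [321.74314574 147.15488215] [ 295  121   54   54 2079]
wrist2 [348.85546522 259.58717254] [ 322  240   47   39 1107]
scene0 [380.30508475 237.93220339] [374 230  13  19 177]
top0 [291.51315789 178.04605263] [285 172  14  14 152]
wrist1 wrist2 (array([0.66202233, 0.06194991, 0.16549082]), np.float64(0.0037346654234212554))
wrist1 scene0 (array([0.66327803, 0.06042126, 0.16077585]), np.float64(0.0008260354345004671))
wrist2 scene0 (array([0.66208756, 0.0637431 , 0.15867932]), np.float64(0.0029164158638004846))
wrist1 top0 (array([0.66154883, 0.06192037, 0.1571135 ]), np.float64(0.004846531941514528))
wrist2 top0 (array([0.65914353, 0.06310781, 0.16669475]), np.float64(0.002332870983026923))
scene0 top0 (array([0.66039042, 0.06387278, 0.15651576]), np.float64(0.0005142830972596428))
[0.66178021 0.06271143 0.15923639]
wrist1 [367.95431936 100.34231312]
wrist2 [307.13221482 244.15587146]
top0 [299.99696335 169.56370541]
[[-8.27448444e-01 -5.61540391e-01 -1.20895336e-03]
 [-5.61539259e-01  8.27449279e-01 -1.16256850e-03]
 [ 1.65317675e-03 -2.83090727e-04 -9.99998593e-01]]
axis [-0.49627308  0.06093467  0.866     ] grip [0.65979512 0.06295517 0.16270039] dTCP tool [-0.03926622  0.01917141  0.1867808 ] pull 10mm tool [ 0.00377855  0.00328853 -0.0086547 ]
```

Emit:
carry_out([
  [1,-0.4,0.18,0,0],
  [1,-0.39,0.18,0.2,0],
  [1,0,0,0.8,0],
  [1,0,0,0.8,0],
  [1,0,0,0.5,0],
  [1,0,0,0.1,0],
  [1,0,0,0,0],
])

```text
clock: 8.5
ee_pos: [0.6615, 0.0631, 0.2118]
orientation: [0.0, -0.292, 0.956, -0.0]
force: [-0.5, -0.2, 0.5]
opening: 0.0855
grip_force: 0.0
```

Run:
```python
from h import *
import pickle
f=manip.grab_frame("wrist"); save('wrist3',f)
s=manip.get_state(); print(s['ee_pos'],s['joint_positions'])
c=np.array((.6608,.0622,.1645)); print(proj(f,c),brass(f,(200,150,500,480)))
M=rot(s['orientation'])
for P in (c,c-.003*0+np.array([-.5,.06,.866])*.012): print(proj(f,P))
for y in(-.015,.015): print(proj(f,c+M[:,1]*y))
cv2.imwrite('pics/w3.png',cv2.imread('pics/wrist3.png'))
```

```text
[0.66186909 0.06344463 0.21250779] [ 0.47443642  0.66966575 -1.00278075  1.54297678  0.58410276  1.25193045
  1.54761344]
[323.92620975 272.37336904] (array([319.59913354, 273.04026504]), array([ 281,  238,   77,   69, 3924], dtype=int32))
[323.92620975 272.37336904]
[332.66913188 272.42520458]
[292.67136055 272.34087614]
[355.17711518 272.40585784]
```

View pics/w3.png

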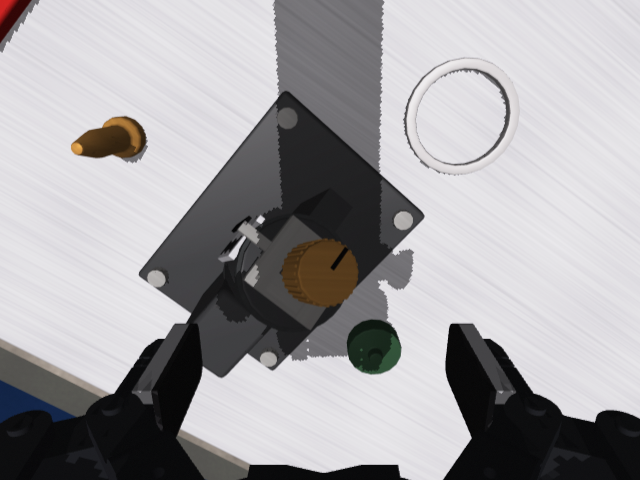

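The knob is centred at (320,273) between the fingers, with the brass blob within about 2 mm of the prediction, and the plate is clear. I'll descend and grip.

Emit:
carry_out([
  [1,0,0,0.7,0],
  [1,0,0,0.5,0],
  [1,0,0,0.2,0],
  [1,0,0,0,0],
], force=60)

```text
clock: 9.05
ee_pos: [0.6617, 0.0635, 0.142]
orientation: [0.0, -0.293, 0.956, -0.0]
force: [-0.1, 0.2, -0.5]
opening: 0.0855
grip_force: 0.0
```

Emit:
carry_out([
  [-1,0,0,0,0],
  [-1,0,0,0,0],
  [-1,0,0,0,0],
  [-1,0,0,0,0],
  [-1,0,0,0,0],
  [-1,0,0,0,0],
], force=60)

```text
clock: 9.8
ee_pos: [0.6632, 0.0609, 0.1434]
orientation: [0.001, -0.291, 0.957, -0.003]
force: [-0.0, -3.1, 7.0]
opening: 0.0332
grip_force: 58.8
```

```bash
cat > st.py <<'E'
from h import *
s=manip.get_state(); M=rot(s['orientation']); a=np.array([-.496,.061,.866])
print('t',s['clock'],'pos',s['ee_pos'].round(4),'s',round(float(s['ee_pos']@a),4),'F',s['force'].round(1),'Fa',round(float(s['force']@a),1),'Tq',s['wrist_torque'].round(2),'Ta',round(float(s['wrist_torque']@a),2),'open',round(s['opening'],4),s['grip_force'],'yaw',np.degrees(np.arctan2(M[1,0],M[0,0])).round(1))
print('j',s['joint_positions'].round(2),'pull/mm tool units',(M.T@a*.001/.05).round(4))
E
python3 st.py
```

```text
t 9.8 pos [0.6632 0.0609 0.1434] s -0.2011 F [-0.  -3.1  7. ] Fa 5.9 Tq [-1.39 -0.32 -0.37] Ta 0.35 open 0.0332 58.83578538894653 yaw -146.1
j [ 0.45  0.73 -0.96  1.61  0.65  1.14  1.5 ] pull/mm tool units [ 0.0075  0.0064 -0.0174]
```

Emit:
carry_out([
  [-1,0.03,0.026,-0.07,0],
  [-1,0.03,0.026,-0.07,0],
  [-1,0.03,0.026,-0.07,0],
  [-1,0,0,0,0],
], force=80)

```text
clock: 10.3
ee_pos: [0.6583, 0.0614, 0.1522]
orientation: [0.003, -0.291, 0.957, -0.002]
force: [6.9, -2.0, -3.2]
opening: 0.0327
grip_force: 79.6
```

```bash
python3 st.py
```

```text
t 10.3 pos [0.6583 0.0614 0.1522] s -0.191 F [ 6.9 -2.  -3.2] Fa -6.3 Tq [-1.16 -1.87 -0.42] Ta 0.1 open 0.0327 79.60476994514465 yaw -146.1
j [ 0.46  0.72 -0.97  1.62  0.64  1.15  1.5 ] pull/mm tool units [ 0.0075  0.0064 -0.0174]
```

Emit:
carry_out([
  [-1,0.015,0.013,-0.035,0],
  [-1,0.015,0.013,-0.035,0],
  [-1,0.015,0.013,-0.035,0],
  [-1,0,0,0,0],
])

```text
clock: 10.8
ee_pos: [0.6554, 0.0618, 0.1572]
orientation: [0.003, -0.291, 0.957, -0.002]
force: [6.4, -1.0, -3.9]
opening: 0.0323
grip_force: 79.6
```

```bash
python3 st.py; python3 -c "
from h import *
f=manip.grab_frame('scene'); save('s4',f); g=manip.grab_frame('wrist'); save('w4',g)
a=cv2.imread('pics/s4.png')[190:310,330:450]; a=cv2.resize(a,(400,400),interpolation=2)
b=cv2.resize(cv2.imread('pics/w4.png'),(400,300)); b=cv2.copyMakeBorder(b,0,100,0,0,0)
cv2.imwrite('pics/v4.png',np.hstack([a,b]))"
```

```text
t 10.8 pos [0.6554 0.0618 0.1572] s -0.1852 F [ 6.4 -1.  -3.9] Fa -6.6 Tq [-1.17 -1.98 -0.43] Ta 0.09 open 0.0323 79.62466835975647 yaw -146.1
j [ 0.47  0.71 -0.97  1.62  0.63  1.15  1.5 ] pull/mm tool units [ 0.0075  0.0064 -0.0174]
```

View pics/v4.png

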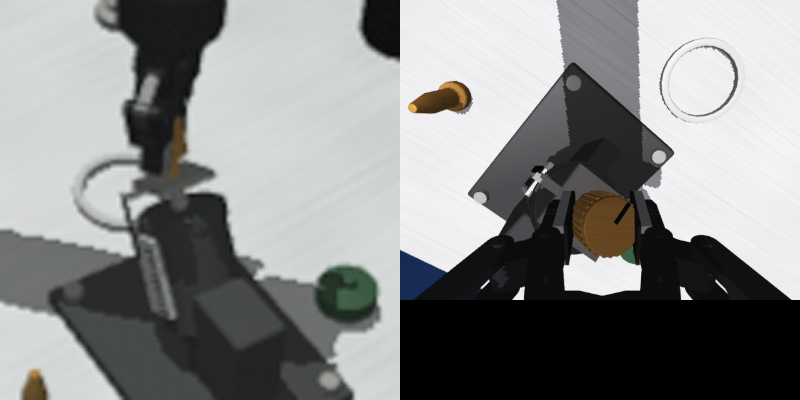

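The knob is held squarely and the carriage plate has lifted with it, about 16 mm out at a steady 6.6 N. I'll feel for the stop.

Emit:
carry_out([
  [-1,0.015,0.013,-0.035,0],
  [-1,0,0,0,0],
])

```text
clock: 11.15
ee_pos: [0.6544, 0.0619, 0.1588]
orientation: [0.003, -0.291, 0.957, -0.002]
force: [7.5, -1.1, -4.1]
opening: 0.0322
grip_force: 79.6
```

Emit:
carry_out([
  [-1,0.015,0.013,-0.035,0],
  [-1,0,0,0,0],
])

```text
clock: 11.4
ee_pos: [0.6535, 0.0621, 0.1606]
orientation: [0.003, -0.291, 0.957, -0.002]
force: [6.0, -1.0, -5.2]
opening: 0.0323
grip_force: 79.7
```

Emit:
carry_out([
  [-1,0.015,0.013,-0.035,0],
  [-1,0,0,0,0],
])

```text
clock: 11.65
ee_pos: [0.6525, 0.0622, 0.1623]
orientation: [0.003, -0.291, 0.957, -0.002]
force: [7.3, -2.3, -4.4]
opening: 0.0323
grip_force: 79.7
```

```bash
python3 st.py
```

```text
t 11.65 pos [0.6525 0.0622 0.1623] s -0.1793 F [ 7.3 -2.3 -4.4] Fa -7.6 Tq [-1.17 -2.03 -0.45] Ta 0.07 open 0.0323 79.67423915863037 yaw -146.1
j [ 0.47  0.7  -0.98  1.62  0.63  1.16  1.51] pull/mm tool units [ 0.0075  0.0064 -0.0174]
```

Emit:
carry_out([
  [-1,0.015,0.013,-0.035,0],
  [-1,0,0,0,0],
])

```text
clock: 11.9
ee_pos: [0.6515, 0.0623, 0.164]
orientation: [0.003, -0.291, 0.957, -0.002]
force: [7.3, -2.6, -4.9]
opening: 0.0323
grip_force: 79.7
```

Emit:
carry_out([
  [-1,0.015,0.013,-0.035,0],
  [-1,0,0,0,0],
])

```text
clock: 12.15
ee_pos: [0.6505, 0.0624, 0.1657]
orientation: [0.003, -0.291, 0.957, -0.002]
force: [7.3, -2.3, -6.3]
opening: 0.0324
grip_force: 79.7
```

Emit:
carry_out([
  [-1,0.015,0.013,-0.035,0],
  [-1,0,0,0,0],
])

```text
clock: 12.4
ee_pos: [0.6496, 0.0625, 0.1674]
orientation: [0.003, -0.291, 0.957, -0.002]
force: [8.1, -2.2, -5.7]
opening: 0.0317
grip_force: 79.7
```

```bash
python3 st.py
```

```text
t 12.4 pos [0.6496 0.0625 0.1674] s -0.1734 F [ 8.1 -2.2 -5.7] Fa -9.1 Tq [-1.15 -2.05 -0.4 ] Ta 0.1 open 0.0317 79.7214424610138 yaw -146.1
j [ 0.48  0.69 -0.98  1.62  0.62  1.16  1.51] pull/mm tool units [ 0.0075  0.0064 -0.0174]
```

Emit:
carry_out([
  [-1,0.015,0.013,-0.035,0],
  [-1,0,0,0,0],
])

```text
clock: 12.65
ee_pos: [0.6489, 0.0626, 0.1686]
orientation: [0.003, -0.291, 0.957, -0.002]
force: [9.0, -1.5, -8.8]
opening: 0.0321
grip_force: 80.3
```

Emit:
carry_out([
  [-1,0.015,0.013,-0.035,0],
  [-1,0,0,0,0],
])

```text
clock: 12.9
ee_pos: [0.6487, 0.0626, 0.1691]
orientation: [0.004, -0.291, 0.957, -0.002]
force: [14.3, -0.2, -15.3]
opening: 0.0325
grip_force: 81.0
```

```bash
python3 st.py;  python3 -c "
from h import *
f=manip.grab_frame('scene'); save('s5',f); g=manip.grab_frame('wrist'); save('w5',g)
a=cv2.imread('pics/s5.png')[190:310,330:450]; a=cv2.resize(a,(400,400),interpolation=2)
b=cv2.resize(cv2.imread('pics/w5.png'),(400,300)); b=cv2.copyMakeBorder(b,0,100,0,0,0)
cv2.imwrite('pics/v5.png',np.hstack([a,b]))"
```

```text
t 12.9 pos [0.6487 0.0626 0.1691] s -0.1714 F [ 14.3  -0.2 -15.3] Fa -20.3 Tq [-0.73 -3.39 -0.36] Ta -0.16 open 0.0325 81.02107286453247 yaw -146.1
j [ 0.48  0.69 -0.98  1.63  0.62  1.16  1.51] pull/mm tool units [ 0.0074  0.0065 -0.0174]
```

The stop is met, with force jumping to 20 N. Now I turn clockwise, which is positive roll.

Emit:
carry_out([
  [-1,0,0,0,0.5],
  [-1,0,0,0,0.75],
  [-1,0,0,0,0.75],
  [-1,0,0,0,0.75],
  [-1,0,0,0,0.75],
])

```text
clock: 13.62
ee_pos: [0.6473, 0.0625, 0.1697]
orientation: [0.002, -0.154, 0.988, -0.001]
force: [10.2, -2.8, -9.5]
opening: 0.0302
grip_force: 79.7
```

```bash
python3 st.py
```

```text
t 13.625 pos [0.6473 0.0625 0.1697] s -0.1703 F [10.2 -2.8 -9.5] Fa -13.4 Tq [-0.64 -2.11 -0.02] Ta 0.17 open 0.0302 79.66982245445251 yaw -162.2
j [ 0.45  0.66 -0.92  1.63  0.57  1.14  1.26] pull/mm tool units [ 0.009   0.0041 -0.0174]
```

Emit:
carry_out([
  [-1,0,0,0,0.75],
  [-1,0,0,0,0.75],
  [-1,0,0,0,0.75],
  [-1,0,0,0,0],
])

```text
clock: 14.12
ee_pos: [0.6463, 0.0628, 0.1701]
orientation: [0.001, -0.066, 0.998, -0.001]
force: [5.7, -2.0, -6.8]
opening: 0.0293
grip_force: 79.4
```

```bash
python3 st.py;  python3 -c "
from h import *
f=manip.grab_frame('scene'); save('s6',f); g=manip.grab_frame('wrist'); save('w6',g)
a=cv2.imread('pics/w5.png')
b=cv2.imread('pics/w6.png')
cv2.imwrite('pics/v6.png',np.hstack([a[220:460,200:460],b[220:460,200:460]]))"
```

```text
t 14.125 pos [0.6463 0.0628 0.1701] s -0.1694 F [ 5.7 -2.  -6.8] Fa -8.8 Tq [-0.79 -1.5  -0.16] Ta 0.16 open 0.0293 79.4269323348999 yaw -172.4
j [ 0.42  0.64 -0.88  1.63  0.54  1.13  1.11] pull/mm tool units [ 0.0096  0.0025 -0.0174]
```

View pics/v6.png

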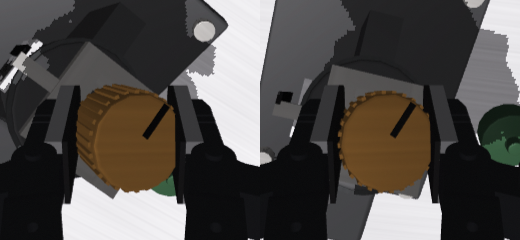

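The knob turns together with the gripper (its black mark stays fixed between the pads). The pull has dropped to spring level, so I restore the margin against the stop before turning on.

Emit:
carry_out([
  [-1,0.014,0.004,-0.026,0],
  [-1,0,0,0,0],
])

```text
clock: 14.48
ee_pos: [0.6461, 0.0627, 0.1706]
orientation: [0.002, -0.066, 0.998, -0.001]
force: [9.2, -2.7, -11.4]
opening: 0.0286
grip_force: 79.7
```

```bash
python3 st.py
```

```text
t 14.475 pos [0.6461 0.0627 0.1706] s -0.1689 F [  9.2  -2.7 -11.4] Fa -14.6 Tq [-0.64 -2.04 -0.08] Ta 0.13 open 0.0286 79.73602294921875 yaw -172.4
j [ 0.42  0.64 -0.88  1.63  0.54  1.13  1.11] pull/mm tool units [ 0.0096  0.0025 -0.0174]
```

Emit:
carry_out([
  [-1,0.003,0.001,-0.005,0.75],
  [-1,0.003,0,-0.005,0.75],
  [-1,0.003,0,-0.005,0.75],
  [-1,0.003,0,-0.005,0.75],
  [-1,0,0,0,0],
])

```text
clock: 15.1
ee_pos: [0.646, 0.0635, 0.171]
orientation: [0.003, 0.053, 0.999, 0.0]
force: [12.7, -1.9, -17.1]
opening: 0.0282
grip_force: 80.4
```

```bash
python3 st.py
```

```text
t 15.1 pos [0.646  0.0635 0.171 ] s -0.1685 F [ 12.7  -1.9 -17.1] Fa -21.2 Tq [ 0.05 -2.6   0.3 ] Ta 0.07 open 0.0282 80.427725315094 yaw 173.9
j [ 0.39  0.62 -0.83  1.63  0.5   1.11  0.9 ] pull/mm tool units [ 0.0099  0.0002 -0.0174]
```

Emit:
carry_out([
  [-1,0.003,-0.001,-0.005,0.75],
  [-1,0.003,-0.001,-0.005,0.75],
  [-1,0.003,-0.001,-0.005,0.75],
  [-1,0,0,0,0],
])

```text
clock: 15.6
ee_pos: [0.645, 0.0644, 0.1718]
orientation: [0.002, 0.142, 0.99, 0.001]
force: [10.6, -1.3, -15.4]
opening: 0.0282
grip_force: 87.0
```

```bash
python3 st.py
```

```text
t 15.6 pos [0.645  0.0644 0.1718] s -0.1673 F [ 10.6  -1.3 -15.4] Fa -18.6 Tq [ 0.67 -2.34  0.63] Ta 0.07 open 0.0282 86.97826623916626 yaw 163.7
j [ 0.37  0.6  -0.79  1.64  0.47  1.1   0.74] pull/mm tool units [ 0.0098 -0.0016 -0.0174]
```

Emit:
carry_out([
  [-1,0.003,-0.001,-0.005,0.75],
  [-1,0.003,-0.001,-0.005,0.75],
  [-1,0.003,-0.001,-0.005,0.75],
  [-1,0,0,0,0],
])

```text
clock: 16.1
ee_pos: [0.644, 0.0655, 0.1728]
orientation: [0.001, 0.23, 0.973, 0.002]
force: [8.0, -0.9, -12.8]
opening: 0.0279
grip_force: 114.4
```

```bash
python3 st.py
```

```text
t 16.1 pos [0.644  0.0655 0.1728] s -0.1658 F [  8.   -0.9 -12.8] Fa -15.1 Tq [ 0.74 -2.08  0.58] Ta 0.0 open 0.0279 114.3976879119873 yaw 153.4
j [ 0.35  0.59 -0.75  1.64  0.44  1.09  0.58] pull/mm tool units [ 0.0094 -0.0033 -0.0174]
```

Emit:
carry_out([
  [-1,0.003,-0.001,-0.005,0.75],
  [-1,0.003,-0.001,-0.005,0.75],
  [-1,0,0,0,0],
])

```text
clock: 16.48
ee_pos: [0.6447, 0.0668, 0.1731]
orientation: [0.002, 0.287, 0.958, 0.003]
force: [9.4, -1.4, -16.2]
opening: 0.0277
grip_force: 129.1
```

```bash
python3 st.py
```

```text
t 16.475 pos [0.6447 0.0668 0.1731] s -0.1658 F [  9.4  -1.4 -16.2] Fa -18.8 Tq [ 2.02 -3.02  1.23] Ta -0.12 open 0.0277 129.12449598312378 yaw 146.7
j [ 0.33  0.58 -0.72  1.64  0.42  1.08  0.48] pull/mm tool units [ 0.0089 -0.0043 -0.0174]
```

```bash
python3 -c "
from h import *
g=manip.grab_frame('wrist'); save('w7',g)
a=cv2.imread('pics/w6.png')
b=cv2.imread('pics/w7.png')
cv2.imwrite('pics/v7.png',np.hstack([a[220:460,200:460],b[220:460,200:460]]))"
```

```text
(no output)
```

View pics/v7.png

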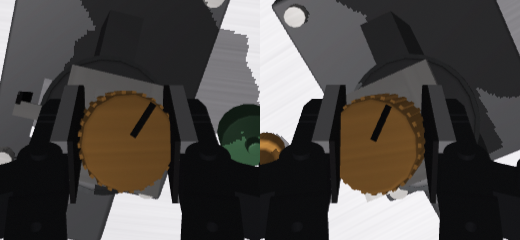

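The mark still nearly follows the gripper, with slight lag, so the turn is around 1 rad. I continue to the wall.

Emit:
carry_out([
  [-1,0.002,-0.001,-0.004,0.75],
  [-1,0.002,-0.001,-0.004,0.75],
  [-1,0,0,0,0],
])

```text
clock: 16.9
ee_pos: [0.6456, 0.0678, 0.1732]
orientation: [0.003, 0.343, 0.939, 0.005]
force: [11.1, -1.4, -20.5]
opening: 0.0282
grip_force: 145.1
```

```bash
python3 st.py
```

```text
t 16.9 pos [0.6456 0.0678 0.1732] s -0.1661 F [ 11.1  -1.4 -20.5] Fa -23.3 Tq [ 2.83 -4.24  1.77] Ta -0.13 open 0.0282 145.08255243301392 yaw 139.9
j [ 0.31  0.57 -0.69  1.64  0.4   1.07  0.37] pull/mm tool units [ 0.0083 -0.0052 -0.0174]
```

Emit:
carry_out([
  [-1,0.002,-0.001,-0.004,0.75],
  [-1,0.002,-0.001,-0.004,0.75],
  [-1,0,0,0,0],
])

```text
clock: 17.27
ee_pos: [0.6429, 0.0684, 0.1751]
orientation: [0.001, 0.4, 0.916, 0.003]
force: [7.3, 2.9, -8.9]
opening: 0.0282
grip_force: 151.3
```

```bash
python3 st.py; python3 -c "
from h import *
g=manip.grab_frame('wrist'); save('w8',g)"
```

```text
t 17.275 pos [0.6429 0.0684 0.1751] s -0.1631 F [ 7.3  2.9 -8.9] Fa -11.2 Tq [ 1.16 -1.61  0.17] Ta -0.53 open 0.0282 151.25083208084106 yaw 132.8
j [ 0.29  0.56 -0.67  1.64  0.38  1.07  0.26] pull/mm tool units [ 0.0077 -0.0063 -0.0174]
```

```bash
python3 -c "
from h import *
f=manip.grab_frame('scene'); save('s8',f)
a=cv2.imread('pics/w7.png')[220:460,200:460]
b=cv2.imread('pics/w8.png')[220:460,200:460]
c=cv2.resize(cv2.imread('pics/s8.png')[190:310,330:450],(240,240),interpolation=2)
cv2.imwrite('pics/v8.png',np.hstack([a,b,c]))"
```

```text
(no output)
```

View pics/v8.png

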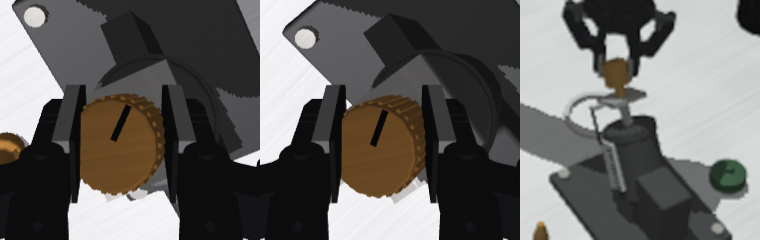

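The black mark sits near crop (118,128) and the pads still hold the knob with the carriage out. I'll work out the knob angle from the mark's direction in each saved wrist frame.

```bash
cat > ang.py <<'E'
from h import *
def mark(img,c):
    x,y=c; r=26; p=img[y-r:y+r,x-r:x+r]; m=((p.max(2)<50)*255).astype(np.uint8)
    n,l,st,ce=cv2.connectedComponentsWithStats(m)
    i=min((i for i in range(1,n) if st[i,4]>25),key=lambda i:np.hypot(*(ce[i]-r)))
    q=np.argwhere(l==i)[:,::-1].astype(np.float32); vx,vy,x0,y0=cv2.fitLine(q,2,0,.01,.01).ravel()
    if vy>0: vx,vy=-vx,-vy
    return np.array([x0+x-r,y0+y-r]),np.array([vx,vy]),len(q)
a=np.array([-.496,.061,.866]);a/=np.linalg.norm(a);u=np.cross([0,1,0],a);u/=np.linalg.norm(u);v=np.cross(a,u)
def angle(img,c,f,Rw):
    p,d,n=mark(img,c); K=np.linalg.inv(f['K']); r0=Rw@K@np.r_[p,1];r1=Rw@K@np.r_[p+20*d,1]
    w=np.cross(np.cross(r0,r1),a); w/=np.linalg.norm(w); t=np.degrees(np.arctan2(w@v,w@u)); return t%180,p,d,n
E
python3 - <<'E'
from ang import *
f=manip.grab_frame('wrist');s=manip.get_state();M=rot(s['orientation']);Rtc=M.T@rot(f['attitude'])
def tool(yaw):
    c,s_=np.cos(np.radians(yaw)),np.sin(np.radians(yaw)); return np.array([[c,s_,0],[s_,-c,0],[0,0,-1.]])
for n,c,y in(('w5',(356,340),-146.1),('w6',(342,340),-172.4),('w7',(320,343),146.7),('w8',(318,348),132.8)):
    print(n,angle(cv2.imread(f'pics/{n}.png'),c,f,tool(y)@Rtc))
E
```

```text
w5 (np.float64(16.7795068213303), array([367.49142, 339.2886 ], dtype=float32), array([ 0.21017694, -0.97766334], dtype=float32), 641)
w6 (np.float64(152.85457327219896), array([342.6706 , 339.51764], dtype=float32), array([ 0.5355158, -0.8445252], dtype=float32), 255)
w7 (np.float64(125.96350803536234), array([320.43277, 342.7563 ], dtype=float32), array([ 0.4070743 , -0.91339505], dtype=float32), 238)
w8 (np.float64(117.3228884817859), array([318.6336 , 347.69397], dtype=float32), array([ 0.33400244, -0.94257224], dtype=float32), 232)
```

Emit:
carry_out([
  [-1,0.003,-0.002,-0.006,0.75],
  [-1,0.003,-0.002,-0.006,0.75],
  [-1,0,0,0,0],
])

```text
clock: 17.8
ee_pos: [0.6439, 0.0697, 0.1757]
orientation: [0.002, 0.454, 0.891, 0.005]
force: [8.5, 3.9, -13.9]
opening: 0.028
grip_force: 160.5
```

```bash
python3 st.py
python3 - <<'E'
from ang import *
f=manip.grab_frame('wrist');save('w9',f);s=manip.get_state();M=rot(s['orientation']);Rtc=M.T@rot(f['attitude'])
print(angle(cv2.imread('pics/w9.png'),(317,350),f,rot(f['attitude'])))
E
```

```text
t 17.8 pos [0.6439 0.0697 0.1757] s -0.163 F [  8.5   3.9 -13.9] Fa -16.0 Tq [ 2.03 -2.77  0.64] Ta -0.62 open 0.028 160.54044485092163 yaw 126.0
j [ 0.28  0.55 -0.64  1.64  0.36  1.06  0.16] pull/mm tool units [ 0.0069 -0.0071 -0.0174]
(np.float64(110.45962594433713), array([315.02173, 349.55652], dtype=float32), array([ 0.33333334, -0.94280905], dtype=float32), 230)
```

Emit:
carry_out([
  [-1,0.002,-0.002,-0.004,0.75],
  [-1,0.002,-0.002,-0.004,0.75],
  [-1,0,0,0,0],
])

```text
clock: 18.23
ee_pos: [0.6451, 0.0706, 0.176]
orientation: [0.003, 0.505, 0.863, 0.007]
force: [11.3, 4.9, -16.9]
opening: 0.0283
grip_force: 170.2
```

```bash
python3 st.py
python3 - <<'E'
from ang import *
f=manip.grab_frame('wrist');save('w10',f)
print(angle(cv2.imread('pics/w10.png'),(313,352),f,rot(f['attitude'])))
E
```

```text
t 18.225 pos [0.6451 0.0706 0.176 ] s -0.1632 F [ 11.3   4.9 -16.9] Fa -19.9 Tq [ 2.6  -4.05  1.2 ] Ta -0.5 open 0.0283 170.22040843963623 yaw 119.3
j [ 0.26  0.54 -0.61  1.64  0.34  1.05  0.05] pull/mm tool units [ 0.006  -0.0078 -0.0174]
(np.float64(103.12848225717032), array([312.02667, 352.04443], dtype=float32), array([ 0.3406982 , -0.94017273], dtype=float32), 225)
```

Emit:
carry_out([
  [-1,0.001,-0.001,-0.002,0.75],
  [-1,0.001,-0.001,-0.002,0.75],
  [-1,0,0,0,0],
])

```text
clock: 18.65
ee_pos: [0.6465, 0.0686, 0.1758]
orientation: [0.004, 0.557, 0.83, 0.007]
force: [16.4, 3.4, -20.4]
opening: 0.0283
grip_force: 194.5
```

```bash
python3 st.py
python3 - <<'E'
from ang import *
f=manip.grab_frame('wrist');save('w11',f)
print(angle(cv2.imread('pics/w11.png'),(310,354),f,rot(f['attitude'])))
E
```

```text
t 18.65 pos [0.6465 0.0686 0.1758] s -0.1642 F [ 16.4   3.4 -20.4] Fa -25.6 Tq [ 1.62 -4.81  0.79] Ta -0.41 open 0.0283 194.51459169387817 yaw 112.3
j [ 0.24  0.54 -0.59  1.64  0.33  1.05 -0.05] pull/mm tool units [ 0.0049 -0.0084 -0.0175]
(np.float64(101.44770615931506), array([309.43478, 347.8087 ], dtype=float32), array([ 0.24673036, -0.96908414], dtype=float32), 230)
```

The knob stopped following (1.7° for 7° of roll), so the wall is reached at about 1.3 rad. Now I ease back along the spindle.

Emit:
carry_out([
  [-1,-0.005,0.008,0.018,0],
  [-1,-0.005,0.008,0.018,0],
  [-1,-0.005,0.008,0.018,0],
  [-1,-0.005,0.008,0.018,0],
  [-1,0,0,0,0],
])

```text
clock: 19.32
ee_pos: [0.647, 0.0687, 0.175]
orientation: [0.003, 0.557, 0.831, 0.006]
force: [7.8, 2.0, -4.3]
opening: 0.0282
grip_force: 195.7
```

```bash
python3 st.py
```

```text
t 19.325 pos [0.647  0.0687 0.175 ] s -0.1651 F [ 7.8  2.  -4.3] Fa -7.5 Tq [ 1.27 -3.    0.85] Ta -0.08 open 0.0282 195.7475781440735 yaw 112.3
j [ 0.24  0.54 -0.59  1.64  0.33  1.05 -0.05] pull/mm tool units [ 0.0049 -0.0085 -0.0174]
```

Emit:
carry_out([
  [-1,-0.005,0.008,0.018,0],
  [-1,-0.005,0.008,0.018,0],
  [-1,0,0,0,0],
])

```text
clock: 19.7
ee_pos: [0.6477, 0.0686, 0.1738]
orientation: [0.003, 0.557, 0.831, 0.006]
force: [6.6, 2.6, -2.2]
opening: 0.0278
grip_force: 196.2
```

```bash
python3 st.py
python3 - <<'E'
from ang import *
f=manip.grab_frame('wrist');save('w12',f)
print(angle(cv2.imread('pics/w12.png'),(310,354),f,rot(f['attitude'])))
E
```

```text
t 19.7 pos [0.6477 0.0686 0.1738] s -0.1665 F [ 6.6  2.6 -2.2] Fa -5.0 Tq [ 1.38 -2.85  0.89] Ta -0.09 open 0.0278 196.1650514602661 yaw 112.3
j [ 0.24  0.54 -0.58  1.64  0.33  1.05 -0.05] pull/mm tool units [ 0.0049 -0.0085 -0.0174]
(np.float64(101.80949025541557), array([308.5, 348.5], dtype=float32), array([ 0.24152653, -0.9703942 ], dtype=float32), 226)
```

Emit:
carry_out([
  [-1,-0.005,0.008,0.018,0],
  [-1,-0.005,0.008,0.018,0],
  [-1,-0.005,0.008,0.018,0],
  [-1,0,0,0,0],
])

```text
clock: 20.25
ee_pos: [0.6491, 0.0684, 0.1713]
orientation: [0.003, 0.557, 0.831, 0.006]
force: [6.0, 1.6, -1.2]
opening: 0.0285
grip_force: 196.2
```

```bash
python3 st.py
```

```text
t 20.25 pos [0.6491 0.0684 0.1713] s -0.1695 F [ 6.   1.6 -1.2] Fa -4.0 Tq [ 1.35 -2.88  0.84] Ta -0.12 open 0.0285 196.19961261749268 yaw 112.3
j [ 0.24  0.55 -0.58  1.64  0.34  1.04 -0.05] pull/mm tool units [ 0.0049 -0.0085 -0.0174]
```

Emit:
carry_out([
  [-1,-0.005,0.008,0.018,0],
  [-1,-0.005,0.008,0.018,0],
  [-1,0,0,0,0],
])

```text
clock: 20.62
ee_pos: [0.6501, 0.0683, 0.1695]
orientation: [0.003, 0.557, 0.831, 0.006]
force: [8.0, 2.9, -2.3]
opening: 0.0279
grip_force: 196.2
```

```bash
python3 st.py
```

```text
t 20.625 pos [0.6501 0.0683 0.1695] s -0.1715 F [ 8.   2.9 -2.3] Fa -5.8 Tq [ 1.34 -2.91  0.88] Ta -0.08 open 0.0279 196.20399713516235 yaw 112.3
j [ 0.24  0.55 -0.58  1.64  0.34  1.04 -0.06] pull/mm tool units [ 0.0049 -0.0085 -0.0174]
```

Emit:
carry_out([
  [-1,-0.005,0.008,0.018,0],
  [-1,0,0,0,0],
])

```text
clock: 20.88
ee_pos: [0.6504, 0.0683, 0.169]
orientation: [0.003, 0.557, 0.831, 0.006]
force: [4.7, 2.6, 0.9]
opening: 0.0282
grip_force: 196.4
```

```bash
python3 st.py
python3 - <<'E'
from ang import *
f=manip.grab_frame('wrist');save('w13',f)
print(angle(cv2.imread('pics/w13.png'),(309,350),f,rot(f['attitude'])))
f=manip.grab_frame('scene');save('s13',f)
E
```

```text
t 20.875 pos [0.6504 0.0683 0.169 ] s -0.1721 F [4.7 2.6 0.9] Fa -1.4 Tq [ 1.39 -2.66  0.83] Ta -0.14 open 0.0282 196.35116815567017 yaw 112.3
j [ 0.24  0.55 -0.58  1.64  0.34  1.04 -0.06] pull/mm tool units [ 0.0049 -0.0085 -0.0174]
(np.float64(101.83967453053393), array([308.4737, 348.6623], dtype=float32), array([ 0.24087647, -0.9705558 ], dtype=float32), 228)
```

Emit:
carry_out([
  [-1,-0.005,0.008,0.018,0],
  [-1,0,0,0,0],
])

```text
clock: 21.22
ee_pos: [0.6506, 0.0683, 0.1687]
orientation: [0.003, 0.557, 0.83, 0.005]
force: [4.8, 3.6, 5.0]
opening: 0.0287
grip_force: 197.0
```

```bash
python3 st.py
```

```text
t 21.225 pos [0.6506 0.0683 0.1687] s -0.1724 F [4.8 3.6 5. ] Fa 2.1 Tq [ 1.54 -2.54  0.88] Ta -0.16 open 0.0287 196.96686029434204 yaw 112.3
j [ 0.24  0.55 -0.58  1.64  0.34  1.04 -0.06] pull/mm tool units [ 0.0049 -0.0085 -0.0174]
```

Force has reversed, so the notch is carrying the carriage. I let go gently, then look before rising.

Emit:
carry_out([
  [-0.3,0,0,0,0],
  [-0.2,0,0,0,0],
  [-0.1,0,0,0,0],
  [0.2,0,0,0,0],
  [0.6,0,0,0,0],
  [1,0,0,0,0],
  [1,0,0,0,0],
  [1,0,0,0,0],
], force=20)

```text
clock: 22.22
ee_pos: [0.6467, 0.0645, 0.1656]
orientation: [-0.0, 0.559, 0.829, -0.0]
force: [0.0, -0.4, -0.0]
opening: 0.0855
grip_force: 0.0
```

```bash
python3 st.py
python3 - <<'E'
from ang import *
f=manip.grab_frame('wrist');save('w14',f)
try: print(angle(cv2.imread('pics/w14.png'),(309,350),f,rot(f['attitude'])))
except Exception as e: print(e)
g=manip.grab_frame('scene');save('s14',g)
a=cv2.resize(cv2.imread('pics/w14.png'),(400,300));c=cv2.resize(cv2.imread('pics/s14.png')[190:310,330:450],(300,300),interpolation=2)
cv2.imwrite('pics/v14.png',np.hstack([a,c]))
E
```

```text
t 22.225 pos [0.6467 0.0645 0.1656] s -0.1734 F [ 0.  -0.4 -0. ] Fa -0.1 Tq [ 0.04 -0.03  0.02] Ta -0.0 open 0.0855 0.0 yaw 112.0
j [ 0.24  0.55 -0.58  1.64  0.34  1.05 -0.06] pull/mm tool units [ 0.0049 -0.0087 -0.0173]
(np.float64(102.87179676013838), array([322.2418 , 348.80328], dtype=float32), array([ 0.22675626, -0.9739515 ], dtype=float32), 244)
```

View pics/v14.png

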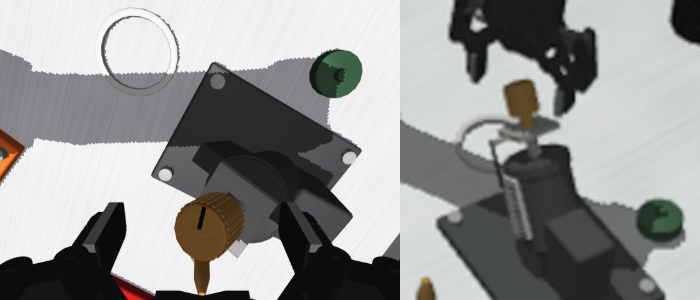

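The carriage stays out with the knob free between the open fingers, its angle unchanged (102.9°) and zero force. I'll rise clear, then hand in.

Emit:
carry_out([
  [1,0,0,-0.4,0],
  [1,0,0,-0.8,0],
  [1,0,0,-0.8,0],
  [1,0,0,-0.6,0],
  [1,0,0,0,0],
  [1,0,0,0,0],
  [1,0,0,0,0],
])

```text
clock: 23.2
ee_pos: [0.6462, 0.0644, 0.2945]
orientation: [-0.001, 0.559, 0.829, -0.001]
force: [-0.6, -0.1, -0.0]
opening: 0.0852
grip_force: 0.0
```

```bash
python3 st.py
python3 - <<'E'
from h import *
import pickle
S=pickle.load(open('scene0.pkl','rb')); f=manip.grab_frame('scene')
print(brass(S,(360,200,400,260)),brass(f,(350,190,410,260)))
print(manip.close_job())
E
```

```text
t 23.2 pos [0.6462 0.0644 0.2945] s -0.0616 F [-0.6 -0.1 -0. ] Fa 0.3 Tq [-0.    0.01  0.07] Ta 0.06 open 0.0852 0.0 yaw 112.1
j [ 0.26  0.45 -0.61  1.49  0.26  1.29  0.  ] pull/mm tool units [ 0.0049 -0.0088 -0.0173]
(array([380.30508475, 237.93220339]), array([374, 230,  13,  19, 177], dtype=int32)) (array([378.40935673, 230.05847953]), array([372, 222,  13,  19, 171], dtype=int32))
the job is handed in; nothing more can be done
None
```

I handed the job in at about 23 s: after letting go, the carriage stayed latched out with the knob turned about 1.3 rad by my measurement, and I saw no loose things disturbed; the hand-in gave no verdict.

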